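# Hang the pipette hanger on its twin-pin stand and lock it

### The arm

A 6-joint arm with a two-finger parallel gripper is mounted at the origin on the work surface. World frame = base frame: x ahead of the robot, y to its left, z up, the work surface at z = 0. Lengths are in m, angles in rad, forces in N, time in s.
With the tool pointing down it reaches from about 0.35 to 0.975 m from the base axis. Payload 4.9 kg.
Tool frame: the origin (TCP) lies midway between the tips of the shut fingers; the grasp point (between the pads) lies 19 mm behind it; x points along the fingers, y is the direction in which the jaws open and shut, and the axes are right-handed (so a half turn about x gives the same grasp; the last joint's range is limited). The gripper opens to 85 mm and grips with 20 to 120 N. Pads are 22 mm wide; open, the fingers measure 114 mm over their backs; the gripper's body (76 mm by 85 mm) begins 54 mm behind the grasp point. The pads swing forward as they close: fully open they stand 13 mm farther back than shut.
Start: joints at [1.121, 0.053, 1.613, -0, 1.476, -0.119], TCP at [0.203, 0.591, 0.231] pointing down, gripper open.
Joint ranges: [-3.01, 3.01], [-1.01, 2.22], [0.06, 2.58], [-1.02, 4.17], [0.09, 2.62], [-3.14, 3.14]. Speed limits (rad/s): [2.57, 2.57, 3.14, 3.14, 3.14, 3.14].

### API

Orientations are given as a rotation vector (axis times angle).
In Python, from station import ctrl gives the robot as it stands.
- The arm moves only by the shell command python3 -m handwheel 'ROWS' [FORCE]. ROWS is JSON, a list of rows, each a list of 3 entries, a list of its own where there are three numbers: the finger opening in m, from 0 to 0.0854, then the shift along the tool's x, y, z in m, then the turn, a rotation vector about the tool's x, y, z in degrees. In form: [[claw, [dx, dy, dz], [ax, ay, az]], ...]. A call has 1 to 10 rows; each row shifts and turns the commanded pose from where the row before left it, along the tool's axes as they then stand; what a row does not reach is not made up. A row lasts 1/12 s, in which the tool goes at most 41.7 mm and 7.16 degrees, less where a joint would pass 70% of its speed; a pose out of reach is approached as far as the arm can. A call with a gripper value outside its range is refused whole. The fingers move at their own pace and stop on an object; FORCE is the grip in N (left out, the last holds). Time passes only in rows, so rows that do not move let the fingers close. It gives the time, the measured TCP pose, the force and the opening at its end, in the units of the state.
- ctrl.get_obs(): the state, without advancing time (a new reading comes with each control period).
- ctrl.get_image(name): name is "scene" or "side" or "wrist"; returns the picture (420x560x3 uint8, red, green, blue); there is no depth.
- ctrl.camera_params(name): a dict with "vertical_fov" (degrees; the focal length in pixels is half the picture's height over the tangent of half this angle, whatever the lens; pixels are square), "cx", "cy" (the principal point, pixels), "D" ([k1, k2, p1, p2, k3] as OpenCV has them; the pictures are not rectified), "rvec" (rotation vector, rad) and "tvec" (3), from world to camera coordinates, as OpenCV has them; the wrist camera has in their place "T_tool_cam" (4x4, takes a point from camera to tool coordinates, whose origin is the TCP and whose axes are the tool frame's). Camera axes: x right, y down, z forward; pixel columns grow to the right and rows downward; lengths in m; the calibration is good to about 2 mm. A picture is of the moment at which its call begins: read the wrist's pose just before it. camera_params takes no time and is no camera call.
- ctrl.finish_job(): hands the job in, once; it reports no verdict.
Trained networks look in the newest picture that a camera, given by its name, has taken for a name from the list of things; names that differ only in an ending like _2 or _b are one class to them, and where a whole thing is asked for, a point or a joint stands for the part that bears it (a point fixed in the world has none). Each returns a list of dicts, best first, with "score" (0 to 1); they miss things now and then, are a little off and sometimes report something else, mostly with a low value. They report only what shows in the picture. A call takes as long as a camera call. They do not tell look-alikes from the thing itself.
- ctrl.look_for(thing, camera): "box" ([centre column, centre row, width, height] in pixels, round what is visible of it).
- ctrl.silhouettes(thing, camera): "mask" (420x560 bool, what is visible of it) and "box" ([centre column, centre row, width, height] in pixels, round what is visible of it).
- ctrl.tip_of(thing, camera): "centre" ([row, column] in pixels: a listed point, or the origin of a listed thing).
The state is a dict: "t": time; "q": joint angles; "dq": joint speeds; "effort": joint torques, N m; "tool_pos": TCP position; "tool_rot": TCP orientation; "contact_force": force on the tool from outside, world axes, zero at the start; "wrist_torque": the same for the moment, N m; "opening": finger opening in m.
Only numpy, scipy, OpenCV 4.12 (cv2) and the standard library are available. Lean on these libraries where they do the work, as an engineer would, in place of code of your own. Each camera call takes 0.05 s, during which the arm holds its last target.

### The job

Pick up the white saddle-shaped pipette hanger and hang it across the cross bar of the metal stand, with both of the bar's pins up through its two holes and its top plate lying flat on the bar. The bar is clamped by eye and may sit several millimetres off where it is reported, so feel for the pins with light pressure and never force the hanger against the stand. With the hanger home, turn the stand's keeper all the way round to its stop over the end of the hanger's top plate, let go, and leave everything else on the bench where it is.

Things in the scene. Friction and masses are not known exactly. Their poses are not given: they have to be found in the camera images.
- holder_mid (a point): Middle of the loose white plastic hanger, half-way up its 108 mm, about 220 g, standing upright; z up, y along its length, x across; same either way round. Two side walls, 120 mm long (y), 60 mm tall, 50 mm apart inside, open at both ends, carry a level top plate 120 (y) x 58 (x) x 6 mm, underside 6 mm above this point. Comb teeth stick out 20 mm from its long edges (98 mm in x).
- holder_fin (a point): Grip fin in the middle of the hanger's top plate: 10 mm thick (x), 40 mm long (y), rising 42 mm from the top of the plate. This point is on its centre, 24 mm above the plate's top, 18 mm below the fin's top, 36 mm above holder_mid. Axes as holder_mid.
- holder_hole (a point): Centre of one of the two round through holes of the top plate (10.5 mm diameter), at the plate's underside, at y = +32 mm from the hanger's middle; the other is at y = -32 mm, both at x = 0.
- stand_bar (a point): Nominal middle of the top face of the stand's steel cross bar, 110 mm above the bench; z up, y along the bar, x across. Bar 30 mm wide (x), 20 mm deep, open below, between two end posts (52 mm in x, 16 mm in y, at y = +-88 mm, tops 9 mm above this point) on a fixed foot 100 x 205 mm. Hanger fully home: holder_mid 6 mm below this point; resting on the pin tips: 16 mm above.
- stand_pin (a point): NOMINAL tip of the +y pin of two upright steel pins, 8 mm diameter, 22 mm tall, tip slightly bevelled, standing on the bar at nominal y = +-32 mm, x = 0 of stand_bar. The bar with both pins is clamped rigidly, but up to 6 mm from nominal in x and in y (not turned, same height), different each time; no reported pose includes this shift.
- keeper (a joint): Keeper angle (rad): flat steel bar 14 mm wide, 6 mm thick, turning level on the +y post. 0 = closed, at its stop: its arm (46 mm from the pivot) points to the stand's -y, over the end of the hanger's top plate, 4 mm above it. Grows anticlockwise seen from above, to 1.9; about 1.5 = open. Light friction, about 1.5 N at the knob; stays where left.
- keeper_pivot (a point): Pivot of the keeper, on top of the stand's +y post; axis vertical; axes as stand_bar.
- keeper_knob (a point): Centre of the keeper's upright round knob, 12 mm diameter, 26 mm tall, 40 mm from the pivot on the side opposite its arm: to the pivot's +y when closed (0), to its -x at 1.57 (stand axes). Its lower end is on the keeper bar.
- tube_box: bystander: blue box of microtubes, 75 x 110 x 42 mm; origin under its centre
- well_plate: bystander: grey well plate, 86 x 128 x 17 mm; origin under its centre
- jar: bystander: small amber jar, 32 mm diameter, 45 mm tall; origin under its centre
- marker: bystander: grey marker pen lying flat, 115 mm long, 12 mm thick; origin under its centre
- dish: bystander: low glass dish, 80 mm diameter, 14 mm tall; origin under its centre
- box_blocks: bystander: small cardboard carton 50 x 70 x 35 mm; origin under its centre
There are look-alikes about, which are no part of the job. Leave any brown look-alike of the part that bears holder_mid alone.

How it is judged:
On the way, in this order (a step that is already met when the one before it is completed fails the run):
1. the hanger is fully home on both pins while the keeper is still open (x of holder_mid in the frame of stand_bar between -0.01 and 0.01 m and y of holder_mid in the frame of stand_bar between -0.01 and 0.01 m and z of holder_mid in the frame of stand_bar between -0.0085 and -0.003 m and angle between holder_mid's own z axis and vertical below 0.06 rad and angle between the y axis of holder_mid and the y axis of stand_bar, either way round below 0.08 rad and value of joint keeper above 1 rad), for 0.2 s.
2. the keeper is turned closed over the hanger (x of holder_mid in the frame of stand_bar between -0.01 and 0.01 m and y of holder_mid in the frame of stand_bar between -0.01 and 0.01 m and z of holder_mid in the frame of stand_bar between -0.0085 and -0.003 m and angle between holder_mid's own z axis and vertical below 0.06 rad and angle between the y axis of holder_mid and the y axis of stand_bar, either way round below 0.08 rad and value of joint keeper below 0.15 rad), for 0.2 s.
At the end, for the whole second after the job is handed in: The hanger hangs on both pins with its top plate flat on the bar (holder_mid 3 to 8.5 mm below stand_bar, within 10 mm of it in x and y, tilt under 0.06 rad, its length along the bar within 0.08 rad, either way round), at rest, and the keeper is closed over it (below 0.15 rad) (all of step 2 and linear speed of holder below 0.02 m/s); the robot touches nothing.
It fails at once if the hanger is pressed against the stand with more than 40 N (contact force between holder and stand above 40 N).
It fails at once if something else on the bench is moved by more than 30 mm (distance of any of tube_box, well_plate, jar, marker, dish, box_blocks from where it was at the start of the episode above 0.03 m).
It also fails if it takes over 72 s, if anything falls off the work surface, if the arm or the gripper's body presses on something with over 40 N, if the wrist force passes 120 N, or if a joint passes its speed limit or range.

## Working session

There is one attempt and no reset: what is moved stays moved. The work goes in short steps, Python scripts to look and compute and a shell command to move; the robot and the scene stay as the last step left them, time stands still between calls to the robot, and variables do not carry over. Pictures are saved under pics/ and viewed, and the job is handed in when it is done.

```bash
ls; mkdir -p pics
cat > h.py <<'E'
import numpy as np, cv2
from station import ctrl
from scipy.spatial.transform import Rotation as R
def save(n,f):
    im=ctrl.get_image(n); cv2.imwrite('pics/'+f,im[:,:,::-1]); return im
def K(n):
    p=ctrl.camera_params(n); f=210/np.tan(np.radians(p['vertical_fov'])/2)
    return np.array([[f,0,p['cx']],[0,f,p['cy']],[0,0,1]]),np.array(p['D']),p
def ext(n,obs=None):
    k,d,p=K(n)
    if 'rvec' in p:
        Rm=R.from_rotvec(np.ravel(p['rvec'])).as_matrix(); t=np.ravel(p['tvec']); return Rm,t
    o=obs or ctrl.get_obs(); Rt=R.from_rotvec(o['tool_rot']).as_matrix(); T=np.array(p['T_tool_cam'])
    Rc=Rt@T[:3,:3]; c=Rt@T[:3,3]+np.array(o['tool_pos']); return Rc.T,-Rc.T@c
def ray(n,uv,obs=None):
    k,d,p=K(n); Rm,t=ext(n,obs)
    x=cv2.undistortPoints(np.array([[uv]],float),k,d)[0,0]
    v=Rm.T@np.array([x[0],x[1],1]); return -Rm.T@t, v/np.linalg.norm(v)
def atz(n,uv,z,obs=None):
    c,v=ray(n,uv,obs); return c+v*(z-c[2])/v[2]
def proj(n,P,obs=None):
    k,d,p=K(n); Rm,t=ext(n,obs)
    return cv2.projectPoints(np.array(P,float).reshape(-1,1,3),cv2.Rodrigues(Rm)[0],t,k,d)[0][:,0]
def tri(rs):
    A=0;b=0
    for c,v in rs:
        M=np.eye(3)-np.outer(v,v); A=A+M; b=b+M@c
    x=np.linalg.solve(A,b); return x,[np.linalg.norm((np.eye(3)-np.outer(v,v))@(x-c)) for c,v in rs]
E
python3 - <<'E'
from h import *
for n in ['scene','side','wrist']:
    save(n,n+'0.png')
o=ctrl.get_obs();print(o)
for n in ['scene','side']:
    for th in ['holder_mid','holder_fin','holder_hole','stand_bar','stand_pin','keeper_pivot','keeper_knob']:
        r=ctrl.tip_of(th,n); print(n,th,[(round(a['score'],2),np.round(a['centre'],1).tolist()) for a in r[:4]])
print(ctrl.get_obs()['t'])
E
```

```text
pics
{'t': 0.15, 'q': array([ 1.12101011e+00,  5.32322315e-02,  1.61395399e+00, -6.37686162e-06,
        1.47600991e+00, -1.19017356e-01]), 'dq': array([ 0.0001534 , -0.00055672, -0.0044664 , -0.00071871, -0.00155525,
        0.00107229]), 'effort': array([ 4.13996277e-04, -3.94243884e+01, -3.70721269e+01, -1.20732939e-04,
        4.69940045e-03,  6.24684901e-06]), 'tool_pos': array([0.20278341, 0.59068248, 0.23034339]), 'tool_rot': array([ 0.25837162,  1.55561007, -0.26080118]), 'contact_force': array([ 0.17741877,  0.28614569, -0.21110117]), 'wrist_torque': array([ 0.08982187, -0.04266973,  0.00989053]), 'opening': 0.08541818537904027}
scene holder_mid [(0.97, [218.1, 239.0]), (0.77, [246.2, 167.0]), (0.7, [179.6, 227.4])]
scene holder_fin [(0.73, [167.2, 225.3]), (0.68, [231.7, 165.0]), (0.61, [210.4, 238.0])]
scene holder_hole [(0.96, [214.3, 251.5]), (0.64, [179.5, 235.1]), (0.64, [238.5, 175.5])]
scene stand_bar [(0.94, [171.6, 386.1])]
scene stand_pin [(0.71, [163.0, 402.2]), (0.47, [247.2, 319.2])]
scene keeper_pivot [(0.67, [160.5, 416.4])]
scene keeper_knob [(0.57, [147.2, 412.5])]
side holder_mid [(0.83, [211.8, 306.8]), (0.71, [215.5, 368.4])]
side holder_fin [(0.98, [201.5, 373.3]), (0.71, [165.6, 292.9]), (0.69, [202.9, 307.8])]
side holder_hole [(0.94, [217.1, 308.2]), (0.7, [178.8, 296.2]), (0.56, [211.9, 359.5])]
side stand_bar [(0.78, [302.0, 306.4]), (0.64, [260.3, 201.1])]
side stand_pin [(0.77, [309.4, 307.7])]
side keeper_pivot [(0.98, [333.4, 311.2])]
side keeper_knob [(0.81, [333.9, 330.4])]
0.85
```

View pics/scene0.png

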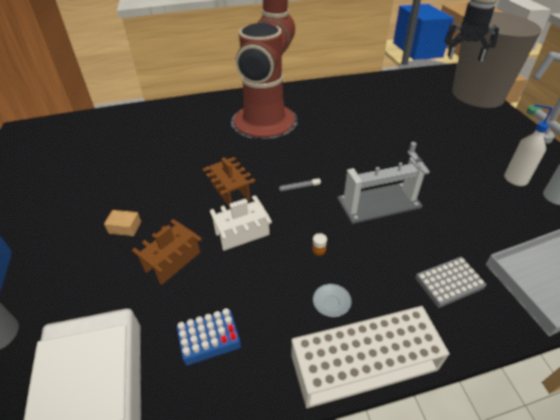

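View pics/side0.png

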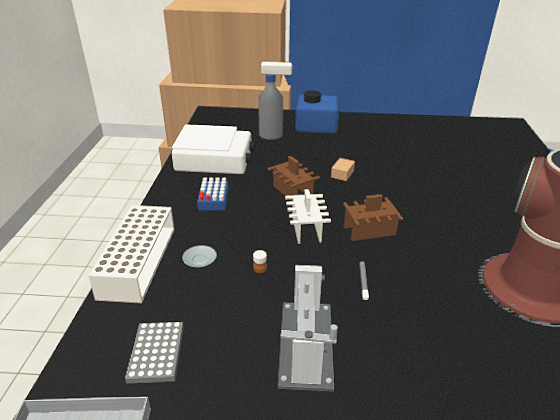

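View pics/wrist0.png

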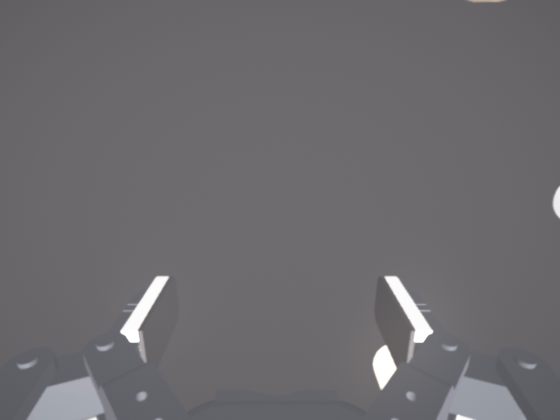

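The scene picture shows the white hanger at about (240,220), with two brown look-alikes around (230,178) and (167,250), and the stand at about (385,185). In the side picture the hanger is at about (308,212) and the stand at (307,310), with the keeper knob at (332,332) sticking out to the side, so the keeper is open.

Run:
```python
from h import *
P={'holder_mid':((239,218.1),(306.8,211.8)),'fin':((238,210.4),(307.8,202.9)),'hole':((251.5,214.3),(308.2,217.1)),
'bar':((386.1,171.6),(306.4,302.0)),'pin':((402.2,163),(307.7,309.4)),'pivot':((416.4,160.5),(311.2,333.4)),'knob':((412.5,147.2),(330.4,333.9))}
for k,(a,b) in P.items():
    x,e=tri([ray('scene',a),ray('side',b)]); print(k,x.round(4),np.round(e,4))
for n in ['scene','side']: print(n,ray(n,(280,210))[0].round(3))
for n,f,bx in [('scene','scene0',(190,130,250,130)),('side','side0',(250,170,130,230))]:
    im=cv2.imread('pics/'+f+'.png'); x,y,w,h=bx
    s=min(790/w,590/h); cv2.imwrite('pics/'+f+'c.png',cv2.resize(im[y:y+h,x:x+w],None,fx=s,fy=s,interpolation=2)); print(s)
```

```text
holder_mid [ 0.5112 -0.1676  0.0542] [0.0014 0.0014]
fin [ 0.5103 -0.168   0.0805] [0.0006 0.0006]
hole [ 0.5078 -0.137   0.058 ] [0.0002 0.0002]
bar [0.5003 0.2108 0.1132] [0.0002 0.0002]
pin [0.4988 0.2504 0.1333] [0.0021 0.0021]
pivot [0.4907 0.2965 0.1261] [0.0017 0.0017]
knob [0.4568 0.3031 0.1395] [0.0021 0.0021]
scene [ 1.161 -0.218  0.715]
side [0.498 0.854 0.754]
3.16
2.5652173913043477
```

```bash
cat >> h.py <<'E'
def delta(pos,yaw=None,obs=None):
    """shift in present tool axes to bring TCP to pos; yaw = desired world angle of tool y (deg)"""
    o=obs or ctrl.get_obs(); Rt=R.from_rotvec(o['tool_rot']).as_matrix()
    d=Rt.T@(np.array(pos)-o['tool_pos']); print('tool axes x,y,z in world:\n',Rt.T.round(3)); print('TCP',np.round(o['tool_pos'],4))
    print('shift mm',(d*1000).round(1),'rows by 41.7:',np.linalg.norm(d)/.0417)
    if yaw is not None:
        a=np.radians(yaw); y=np.array([np.cos(a),np.sin(a),0]); x=np.array([0,0,-1.]); z=np.cross(x,y)
        print('turn deg (tool axes)',np.degrees((R.from_matrix(Rt.T@np.c_[x,y,z])).as_rotvec()).round(2))
    return d
E
python3 - <<'E'
from h import *
print(K('wrist')[2])
delta([.42,.24,.36],6)
delta([.42,.24,.36],186)
E
```

```text
{'vertical_fov': 62.63202029202972, 'cx': 276.1848111729455, 'cy': 208.9170414434432, 'D': array([0.02382831, 0.        , 0.        , 0.        , 0.        ]), 'T_tool_cam': array([[-7.61986955e-04, -3.21450731e-01,  9.46925999e-01,
        -1.42544145e-01],
       [ 9.99999660e-01,  5.42216205e-05,  8.23101569e-04,
        -2.79890428e-04],
       [-3.15930463e-04,  9.46926304e-01,  3.21450580e-01,
        -8.36059214e-02],
       [ 0.00000000e+00,  0.00000000e+00,  0.00000000e+00,
         1.00000000e+00]])}
tool axes x,y,z in world:
 [[-0.     0.    -1.   ]
 [ 0.325  0.946  0.   ]
 [ 0.946 -0.325 -0.   ]]
TCP [0.203  0.5911 0.2313]
shift mm [-128.7 -261.6  319.3] rows by 41.7: 10.368256699861991
turn deg (tool axes) [65.05 -0.   -0.  ]
tool axes x,y,z in world:
 [[-0.     0.    -1.   ]
 [ 0.325  0.946  0.   ]
 [ 0.946 -0.325 -0.   ]]
TCP [0.203  0.5911 0.2313]
shift mm [-128.7 -261.6  319.3] rows by 41.7: 10.368256699861991
turn deg (tool axes) [-114.95    0.     -0.  ]
```

View pics/side0c.png

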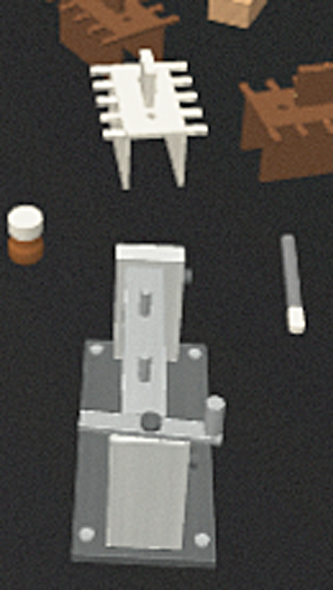

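View pics/scene0c.png

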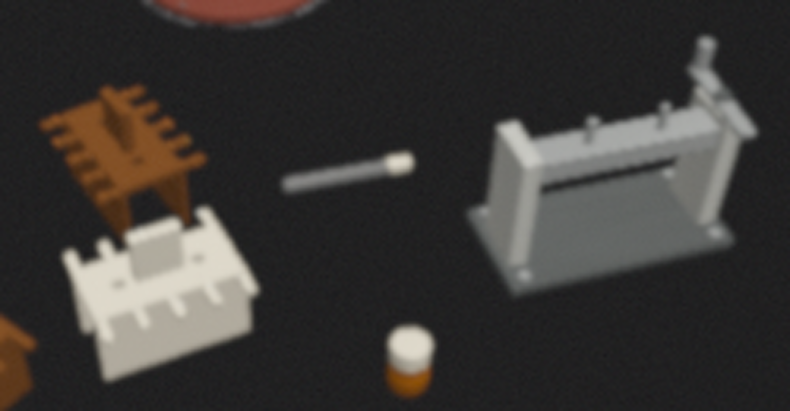

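```bash
cat >> h.py <<'E'
def plan(pos,yaw,n,obs=None):
    o=obs or ctrl.get_obs(); r=R.from_rotvec(o['tool_rot']); a=np.radians(yaw); y=np.array([np.cos(a),np.sin(a),0]); x=np.array([0,0,-1.])
    w=(r.inv()*R.from_matrix(np.c_[x,y,np.cross(x,y)])).as_rotvec(); d=(np.array(pos)-o['tool_pos'])/n
    for k in range(n):
        print((r.inv().apply(d)).round(4), np.degrees(w/n).round(2)); r=r*R.from_rotvec(w/n)
E
python3 - <<'E'
from h import *
plan([.5,.27,.38],6,12)
E
```

```text
[-0.0124 -0.0173  0.0321] [ 5.42 -0.   -0.  ]
[-0.0124 -0.0142  0.0336] [ 5.42 -0.   -0.  ]
[-0.0124 -0.0109  0.0348] [ 5.42 -0.   -0.  ]
[-0.0124 -0.0076  0.0357] [ 5.42 -0.   -0.  ]
[-0.0124 -0.0042  0.0362] [ 5.42 -0.   -0.  ]
[-0.0124 -0.0007  0.0364] [ 5.42 -0.   -0.  ]
[-0.0124  0.0027  0.0364] [ 5.42 -0.   -0.  ]
[-0.0124  0.0061  0.0359] [ 5.42 -0.   -0.  ]
[-0.0124  0.0095  0.0352] [ 5.42 -0.   -0.  ]
[-0.0124  0.0128  0.0341] [ 5.42 -0.   -0.  ]
[-0.0124  0.0159  0.0328] [ 5.42 -0.   -0.  ]
[-0.0124  0.019   0.0311] [ 5.42 -0.   -0.  ]
```

```bash
python3 -m handwheel '[[0.0854,[-0.0124,-0.0173,0.0321],[5.4,0,0]],[0.0854,[-0.0124,-0.0142,0.0336],[5.4,0,0]],[0.0854,[-0.0124,-0.0109,0.0348],[5.4,0,0]],[0.0854,[-0.0124,-0.0076,0.0357],[5.4,0,0]],[0.0854,[-0.0124,-0.0042,0.0362],[5.4,0,0]],[0.0854,[-0.0124,-0.0007,0.0364],[5.4,0,0]],[0.0854,[-0.0124,0.0027,0.0364],[5.4,0,0]],[0.0854,[-0.0124,0.0061,0.0359],[5.4,0,0]],[0.0854,[-0.0124,0.0095,0.0352],[5.4,0,0]]]'
python3 -m handwheel '[[0.0854,[-0.0124,0.0128,0.0341],[5.4,0,0]],[0.0854,[-0.0124,0.0159,0.0328],[5.4,0,0]],[0.0854,[-0.0124,0.019,0.0311],[5.4,0,0]],[0.0854,[0,0,0],[0,0,0]]]'
python3 - <<'E'
from h import *
import pickle
delta([.5,.27,.38],6)
o=ctrl.get_obs(); save('wrist','w1.png')
pickle.dump((o,),open('o1.pkl','wb'))
for th in ['stand_bar','stand_pin','keeper_pivot','keeper_knob','holder_fin','holder_hole']:
    r=ctrl.tip_of(th,'wrist'); print(th,[(round(a['score'],2),np.round(a['centre'],1).tolist()) for a in r[:4]])
E
```

```text
t: 1.6
tool_pos: [0.427, 0.349, 0.3438]
tool_rot: [0.92, 1.368, -0.919]
contact_force: [0.4, 0.7, 0.6]
opening: 0.0855
t: 1.93
tool_pos: [0.5047, 0.2665, 0.383]
tool_rot: [1.137, 1.25, -1.132]
contact_force: [0.8, 0.5, 1.0]
opening: 0.0856
tool axes x,y,z in world:
 [[ 0.005 -0.001 -1.   ]
 [ 0.995  0.099  0.005]
 [ 0.099 -0.995  0.001]]
TCP [0.5047 0.2665 0.383 ]
shift mm [ 3.  -4.4 -3.9] rows by 41.7: 0.1582712346124699
turn deg (tool axes) [-0.29  0.07 -0.31]
stand_bar [(0.78, [203.3, 263.1])]
stand_pin [(0.75, [186.6, 266.5])]
keeper_pivot [(0.95, [133.3, 267.1])]
keeper_knob [(0.82, [135.0, 232.7])]
holder_fin []
holder_hole [(0.85, [395.9, 179.7]), (0.7, [387.7, 254.1])]
```

View pics/w1.png

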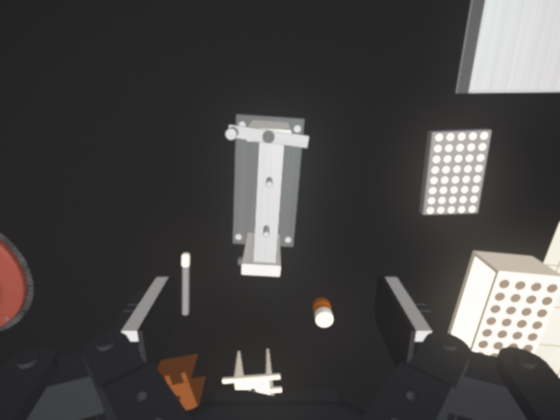

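Run:
```python
import cv2
im=cv2.imread('pics/w1.png'); c=im[110:290,220:320]; cv2.imwrite('pics/w1c.png',cv2.resize(c,None,fx=3.3,fy=3.3,interpolation=2))
```

```text
(no output)
```

View pics/w1c.png

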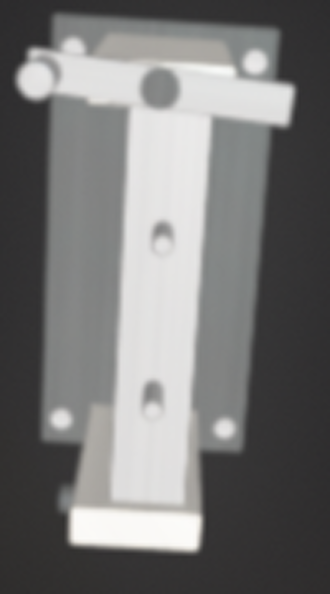

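Run:
```python
from h import *
import pickle
o,=pickle.load(open('o1.pkl','rb'))
c=lambda u,v:(220+u/3.3-.35,110+v/3.3-.35)
a=atz('wrist',c(162,246),.132,o); b=atz('wrist',c(152,410),.132,o)
print('pins',a,b,(a+b)/2,np.linalg.norm(a-b),np.degrees(np.arctan2(-(a-b)[0],(a-b)[1])))
p=atz('wrist',c(160,88),.125,o); k=atz('wrist',c(37,80),.151,o); print('pivot',p,'knob',k,np.linalg.norm((k-p)[:2]))
# -y post top corners z=.119
L=[atz('wrist',c(*q),.119,o) for q in [(76,508),(70,544),(198,550),(202,516)]]
print(np.array(L).round(4), np.mean(L,0))
# foot bolts
bz=[atz('wrist',c(*q),.01,o) for q in [(73,48),(255,62),(61,419),(224,428)]]; print(np.array(bz).round(4),np.mean(bz,0))
for n in ['scene','side']: 
  print(n,proj(n,[a,b,p,k]).round(1).tolist())
print(atz('wrist',(179.7,395.9),.06,o),atz('wrist',(254.1,387.7),.06,o))
```

```text
pins [0.49864087 0.24575804 0.132     ] [0.50079467 0.18242297 0.132     ] [0.49971777 0.2140905  0.132     ] 0.06337168139550159 1.9476729123763037
pivot [0.49278829 0.29998037 0.125     ] knob [0.45321856 0.30173269 0.151     ] 0.039608502860034624
[[0.4747 0.1319 0.119 ]
 [0.4734 0.1156 0.119 ]
 [0.525  0.1178 0.119 ]
 [0.525  0.1332 0.119 ]] [0.49952274 0.12465711 0.119     ]
[[0.4525 0.2993 0.01  ]
 [0.5329 0.3013 0.01  ]
 [0.4586 0.1216 0.01  ]
 [0.5388 0.1246 0.01  ]] [0.49568386 0.21171894 0.01      ]
scene [[399.8, 163.0], [376.9, 167.5], [417.4, 160.6], [412.9, 143.4]]
side [[306.9, 308.8], [307.1, 283.7], [309.0, 336.0], [334.1, 327.7]]
[ 0.38162966 -0.16349575  0.06      ] [ 0.5078616  -0.13424125  0.06      ]
```

```bash
python3 -m handwheel '[[0.0854,[0.005,-0.0028,0.0378],[0,0,0]],[0.0854,[0.005,-0.0028,0.0378],[0,0,0]],[0.0854,[0.005,-0.0028,0.0378],[0,0,0]],[0.0854,[0.005,-0.0028,0.0378],[0,0,0]],[0.0854,[0.005,-0.0028,0.0378],[0,0,0]],[0.0854,[0.005,-0.0028,0.0378],[0,0,0]],[0.0854,[0.005,-0.0028,0.0378],[0,0,0]],[0.0854,[0.005,-0.0028,0.0378],[0,0,0]],[0.0854,[0.005,-0.0028,0.0378],[0,0,0]],[0.0854,[0.005,-0.0028,0.0378],[0,0,0]]]'
python3 -m handwheel '[[0.0854,[0,0,0],[0,0,0]],[0.0854,[0,0,0],[0,0,0]]]'
python3 - <<'E'
from h import *
import pickle
o=ctrl.get_obs(); im=save('wrist','w2.png')
pickle.dump((o,),open('o2.pkl','wb'))
for th in ['holder_fin','holder_hole','holder_mid']:
    r=ctrl.tip_of(th,'wrist'); print(th,[(round(a['score'],2),np.round(a['centre'],1).tolist()) for a in r[:4]])
E
```

```text
t: 3.12
tool_pos: [0.5136, -0.1089, 0.3297]
tool_rot: [1.127, 1.26, -1.127]
contact_force: [0.5, -0.4, 0.2]
opening: 0.0853
t: 3.28
tool_pos: [0.5136, -0.1088, 0.3291]
tool_rot: [1.13, 1.26, -1.131]
contact_force: [-0.2, 0.7, 0.5]
opening: 0.0858
holder_fin [(0.91, [219.0, 269.0]), (0.91, [208.1, 129.4]), (0.75, [343.9, 290.4])]
holder_hole [(0.71, [196.9, 165.4]), (0.67, [184.6, 268.1]), (0.6, [312.1, 277.6])]
holder_mid [(0.95, [198.0, 140.2]), (0.68, [205.4, 272.0]), (0.58, [327.5, 290.8])]
```

View pics/w2.png

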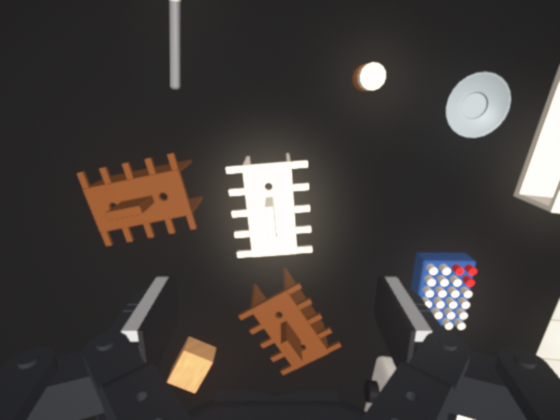

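Run:
```python
import cv2
im=cv2.imread('pics/w2.png'); c=im[145:270,215:325].astype(float); c=((c/255)**1.8*255).astype('uint8'); cv2.imwrite('pics/w2c.png',cv2.resize(c,None,fx=4.7,fy=4.7,interpolation=2))
```

```text
(no output)
```

View pics/w2c.png

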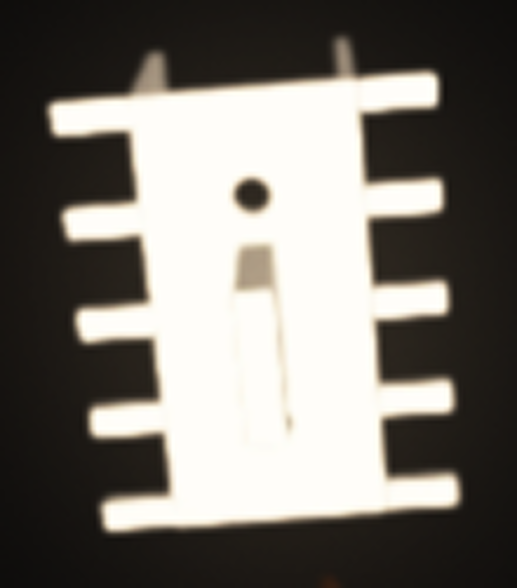

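Run:
```python
from h import *
import pickle
o,=pickle.load(open('o2.pkl','rb'))
c=lambda u,v:(215+u/4.7-.4,145+v/4.7-.4)
L=np.array([atz('wrist',c(*q),.066,o) for q in [(130,97),(357,81),(173,526),(388,510)]])
print(L.round(4),L.mean(0)); d=(L[0]+L[1]-L[2]-L[3])/2; print(np.linalg.norm(d),np.degrees(np.arctan2(-d[0],d[1])))
e=L[1]-L[0]; print(np.linalg.norm(e),np.degrees(np.arctan2(e[1],e[0])))
h=atz('wrist',c(251,195),.065,o)
F=np.array([atz('wrist',c(*q),.108,o) for q in [(235,290),(273,290),(246,447),(289,447)]]);print('hole',h,'fin',F.round(4),F.mean(0))
d=(F[0]+F[1]-F[2]-F[3])/2; print(np.linalg.norm(d),np.degrees(np.arctan2(-d[0],d[1])))
m=h-.032*np.array([-np.sin(np.radians(7.3)),np.cos(np.radians(7.3)),0]);print('mid from hole',m)
```

```text
[[ 0.4722 -0.1127  0.066 ]
 [ 0.5288 -0.1025  0.066 ]
 [ 0.4932 -0.2313  0.066 ]
 [ 0.5517 -0.22    0.066 ]] [ 0.51147386 -0.16661425  0.066     ]
0.12010177241542899 10.512645515939742
0.05752904880073643 10.25194878270479
hole [ 0.50519998 -0.1351231   0.065     ] fin [[ 0.5036 -0.1471  0.108 ]
 [ 0.5126 -0.1461  0.108 ]
 [ 0.5102 -0.1869  0.108 ]
 [ 0.5206 -0.1858  0.108 ]] [ 0.51176531 -0.16648232  0.108     ]
0.040431213273119396 10.42694481961138
mid from hole [ 0.50926605 -0.16686372  0.065     ]
```

Run:
```python
from h import *
delta([.5115,-.1666,.074],10.4)
```

```text
tool axes x,y,z in world:
 [[ 0.001  0.    -1.   ]
 [ 0.994  0.111  0.001]
 [ 0.111 -0.994 -0.   ]]
TCP [ 0.5142 -0.1067  0.3304]
shift mm [256.4  -9.5  59.2] rows by 41.7: 6.315587958231518
turn deg (tool axes) [-4.01  0.   -0.03]
```

```bash
python3 -m handwheel '[[0.0854,[0.032,-0.0019,0.0118],[-1,0,0]],[0.0854,[0.032,-0.0019,0.0118],[-1,0,0]],[0.0854,[0.032,-0.0019,0.0118],[-1,0,0]],[0.0854,[0.032,-0.0019,0.0118],[-1,0,0]],[0.0854,[0.032,-0.0019,0.0118],[0,0,0]],[0.0854,[0,0,0],[0,0,0]],[0.0854,[0,0,0],[0,0,0]]]'
python3 - <<'E'
from h import *
import pickle
o=ctrl.get_obs(); im=save('wrist','w3.png'); o2=ctrl.get_obs()
pickle.dump((o,),open('o3.pkl','wb'))
ctrl.get_image('wrist'); o3=ctrl.get_obs()
for x in (o,o2,o3): print(x['t'],x['tool_pos'],x['q'])
delta([.5115,-.1666,.074],10.4)
F=[]
for l,w in [(-.02,-.005),(-.02,.005),(.02,.005),(.02,-.005)]:
    a=np.radians(10.4); F.append([.5115+w*np.cos(a)-l*np.sin(a),-.1666+w*np.sin(a)+l*np.cos(a),.108])
pp=proj('wrist',F,o3); im=im[:,:,::-1].copy(); cv2.polylines(im,[np.int32(pp.round())],True,(0,0,255),1); cv2.imwrite('pics/w3o.png',im)
E
```

```text
t: 4.07
tool_pos: [0.5122, -0.1664, 0.1685]
tool_rot: [1.076, 1.293, -1.077]
contact_force: [-0.7, 0.4, -0.3]
opening: 0.0855
4.0667 [ 0.51216561 -0.16641049  0.1685383 ] [-4.52562029e-01 -1.04587084e-01  1.87378295e+00  3.54811116e-04
  1.37664120e+00 -6.32448758e-01]
4.1167 [ 0.51362188 -0.16693124  0.17108517] [-4.52268231e-01 -1.06282460e-01  1.87094823e+00  3.95997598e-04
  1.37646832e+00 -6.32536817e-01]
4.1667 [ 0.5144618  -0.16734315  0.17262331] [-4.52233276e-01 -1.07360306e-01  1.86929387e+00  3.15152371e-04
  1.37626815e+00 -6.32622745e-01]
tool axes x,y,z in world:
 [[ 0.003 -0.001 -1.   ]
 [ 0.984  0.179  0.003]
 [ 0.179 -0.984  0.002]]
TCP [ 0.5145 -0.1673  0.1726]
shift mm [98.6 -3.1 -1.4] rows by 41.7: 2.366200824782097
turn deg (tool axes) [-0.07  0.1  -0.17]
```

View pics/w3o.png

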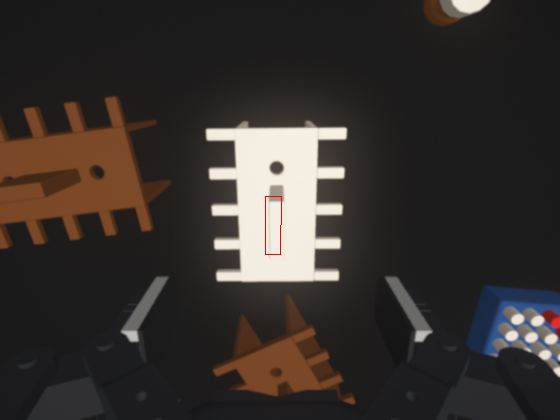

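```bash
python3 -m handwheel '[[0.0854,[0,0,0],[0,0,0]],[0.0854,[0,0,0],[0,0,0]],[0.0854,[0,0,0],[0,0,0]]]'
python3 - <<'E'
from h import *
o=ctrl.get_obs(); im=save('wrist','w4.png'); 
import pickle;pickle.dump((o,),open('o4.pkl','wb'))
delta([.5115,-.1666,.074],10.4)
F=[]
for l,w in [(-.02,-.005),(-.02,.005),(.02,.005),(.02,-.005)]:
    a=np.radians(10.4); F.append([.5115+w*np.cos(a)-l*np.sin(a),-.1666+w*np.sin(a)+l*np.cos(a),.108])
pp=proj('wrist',F,o); print(pp.round(1).tolist()); im=im[:,:,::-1].copy(); c=cv2.resize(im[100:300,190:360],None,fx=2.9,fy=2.9,interpolation=2); c=((c/255.)**1.8*255).astype('uint8')
pp=(pp-[190,100]+.5)*2.9; cv2.polylines(c,[np.int32(pp.round())],True,(0,0,255),1); cv2.imwrite('pics/w4o.png',c)
E
```

```text
t: 4.42
tool_pos: [0.5141, -0.1679, 0.1722]
tool_rot: [1.076, 1.285, -1.075]
contact_force: [-1.2, -0.3, 0.1]
opening: 0.0856
tool axes x,y,z in world:
 [[ 0.002 -0.001 -1.   ]
 [ 0.984  0.178  0.002]
 [ 0.178 -0.984  0.002]]
TCP [ 0.5139 -0.1679  0.1717]
shift mm [97.7 -2.3 -1.9] rows by 41.7: 2.344234119669438
turn deg (tool axes) [-0.12  0.09 -0.12]
[[266.0, 253.4], [281.1, 253.4], [281.3, 195.4], [265.2, 195.4]]
```

View pics/w4o.png

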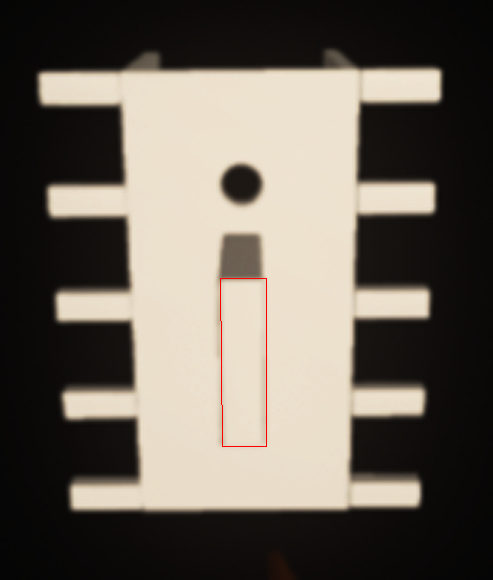

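```bash
python3 -m handwheel '[[0.0854,[0.025,-0.0007,-0.0005],[0,0,0]],[0.0854,[0.025,-0.0007,-0.0005],[0,0,0]],[0.0854,[0.024,-0.0007,-0.0005],[0,0,0]],[0.0854,[0.024,-0.0007,-0.0005],[0,0,0]],[0.0854,[0,0,0],[0,0,0]],[0.0854,[0,0,0],[0,0,0]]]' 60
python3 -m handwheel '[[0.008,[0,0,0],[0,0,0]],[0.006,[0,0,0],[0,0,0]],[0.004,[0,0,0],[0,0,0]],[0.004,[0,0,0],[0,0,0]],[0.004,[0,0,0],[0,0,0]],[0.004,[0,0,0],[0,0,0]],[0.004,[0,0,0],[0,0,0]],[0.004,[0,0,0],[0,0,0]]]' 60
python3 - <<'E'
from h import *
o=ctrl.get_obs(); im=save('wrist','w5.png');print(o['opening'],o['tool_pos'],R.from_rotvec(o['tool_rot']).as_matrix().round(4),o['contact_force'],o['wrist_torque'])
E
```

```text
t: 4.97
tool_pos: [0.5091, -0.166, 0.0713]
tool_rot: [1.076, 1.291, -1.077]
contact_force: [0.9, 1.1, 0.7]
opening: 0.0851
t: 5.63
tool_pos: [0.5103, -0.1666, 0.0725]
tool_rot: [1.077, 1.288, -1.076]
contact_force: [0.7, 0.1, 0.8]
opening: 0.0095
0.009503329497306671 [ 0.51027625 -0.16655884  0.0724725 ] [[ 8.000e-04  9.840e-01  1.779e-01]
 [-2.000e-04  1.779e-01 -9.840e-01]
 [-1.000e+00  7.000e-04  4.000e-04]] [0.70896002 0.12188178 0.83674615] [-0.01178115 -0.04583166 -0.00642353]
```

View pics/w5.png

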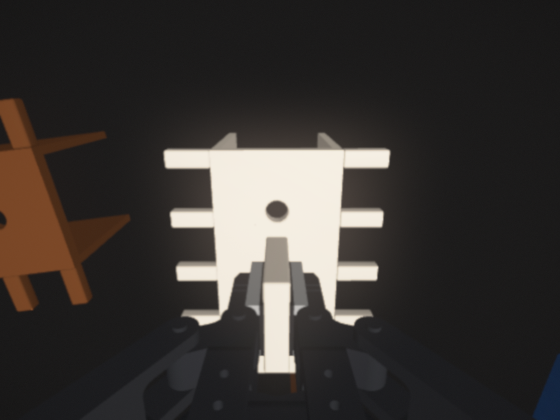

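Run:
```python
from h import *
o=ctrl.get_obs()
im=cv2.imread('pics/w5.png'); cv2.imwrite('pics/w5c.png',cv2.resize(im[180:300,210:350],None,fx=4.5,fy=4.5,interpolation=2))
Rt=R.from_rotvec(o['tool_rot']).as_matrix()
g=cv2.cvtColor(im,cv2.COLOR_BGR2GRAY)[195:228,260:295]
m=(g<130).astype('uint8'); n,l,s,c=cv2.connectedComponentsWithStats(m); print(s,c+[260,195])
for uv in [(277,210.5),(277,209)]:
  h=atz('wrist',uv,.066,o); print(h,Rt.T@(h-o['tool_pos']))
```

```text
[[  0   0  35  33 875]
 [  6   6  21  18 280]] [[277.14514286 211.528     ]
 [276.54642857 209.35      ]]
[ 0.50429503 -0.13538898  0.066     ] [ 0.00645962 -0.00034372 -0.03174068]
[ 0.50416559 -0.13467745  0.066     ] [ 0.00645938 -0.0003445  -0.03246389]
```

View pics/w5c.png

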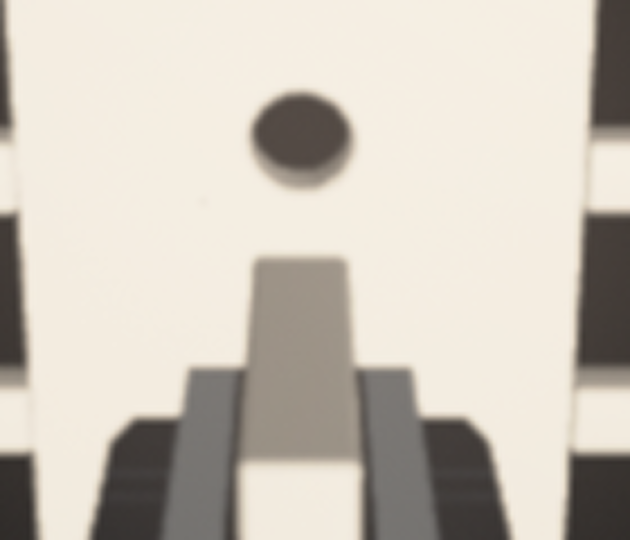

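```bash
python3 -m handwheel '[[0.004,[-0.01,0,0],[0,0,0]],[0.004,[-0.02,0,0],[0,0,0]],[0.004,[-0.03,0,0],[0,0,0]],[0.004,[-0.04,0,0],[0,0,0]],[0.004,[-0.04,0,0],[0,0,0]],[0.004,[-0.03,0,0],[0,0,0]],[0.004,[-0.01,0,0],[0,0,0]],[0.004,[0,0,0],[0,0,0]],[0.004,[0,0,0],[0,0,0]]]'
python3 - <<'E'
from h import *
o=ctrl.get_obs(); print(o['opening'],o['contact_force'],o['wrist_torque'])
plan([.4997,.2141,.24],2.0,11)
E
```

```text
t: 6.43
tool_pos: [0.5093, -0.1662, 0.2505]
tool_rot: [1.076, 1.291, -1.077]
contact_force: [-0.1, 0.9, -3.6]
opening: 0.0096
0.009604062883899778 [-0.07899213  0.85298685 -3.64952199] [ 0.02899061  0.02686998 -0.01107876]
[ 0.001   0.0053 -0.0342] [ 0.75 -0.01  0.01]
[ 0.001   0.0048 -0.0342] [ 0.75 -0.01  0.01]
[ 0.001   0.0044 -0.0343] [ 0.75 -0.01  0.01]
[ 0.001   0.0039 -0.0344] [ 0.75 -0.01  0.01]
[ 0.001   0.0035 -0.0344] [ 0.75 -0.01  0.01]
[ 0.001   0.003  -0.0344] [ 0.75 -0.01  0.01]
[ 0.001   0.0026 -0.0345] [ 0.75 -0.01  0.01]
[ 0.001   0.0021 -0.0345] [ 0.75 -0.01  0.01]
[ 0.001   0.0017 -0.0345] [ 0.75 -0.01  0.01]
[ 0.001   0.0012 -0.0346] [ 0.75 -0.01  0.01]
[ 0.001   0.0008 -0.0346] [ 0.75 -0.01  0.01]
```

```bash
python3 -m handwheel '[[0.004,[0.001,0.003,-0.02],[0.75,0,0]],[0.004,[0.001,0.0048,-0.0342],[0.75,0,0]],[0.004,[0.001,0.0044,-0.0343],[0.75,0,0]],[0.004,[0.001,0.0039,-0.0344],[0.75,0,0]],[0.004,[0.001,0.0035,-0.0344],[0.75,0,0]],[0.004,[0.001,0.003,-0.0344],[0.75,0,0]],[0.004,[0.001,0.0026,-0.0345],[0.75,0,0]],[0.004,[0.001,0.0021,-0.0345],[0.75,0,0]],[0.004,[0.001,0.0017,-0.0345],[0.75,0,0]],[0.004,[0.001,0.0012,-0.0346],[0.75,0,0]]]'
python3 -m handwheel '[[0.004,[0,0.001,-0.03],[0.6,0,0]],[0.004,[0,0.001,-0.02],[0,0,0]],[0.004,[0,0,0],[0,0,0]],[0.004,[0,0,0],[0,0,0]],[0.004,[0,0,0],[0,0,0]],[0.004,[0,0,0],[0,0,0]]]'
python3 - <<'E'
from h import *
o=ctrl.get_obs(); im=save('wrist','w6.png');print(o['opening'],o['contact_force'],o['wrist_torque'])
delta([.4997,.2141,.1485],2.0)
E
```

```text
t: 7.27
tool_pos: [0.4989, 0.1661, 0.2374]
tool_rot: [1.17, 1.236, -1.18]
contact_force: [1.3, -0.1, -3.0]
opening: 0.0092
t: 7.77
tool_pos: [0.5005, 0.2137, 0.2402]
tool_rot: [1.18, 1.227, -1.185]
contact_force: [-1.3, -0.4, -3.1]
opening: 0.0091
0.009129803370367862 [-1.29588628 -0.43582152 -3.09657834] [ 0.03081204 -0.06829037  0.03714491]
tool axes x,y,z in world:
 [[-0.002 -0.001 -1.   ]
 [ 0.999  0.036 -0.002]
 [ 0.036 -0.999  0.001]]
TCP [0.5008 0.2137 0.2408]
shift mm [92.3 -0.9 -0.5] rows by 41.7: 2.214164059181729
turn deg (tool axes) [0.06 0.04 0.11]
```

View pics/w6.png

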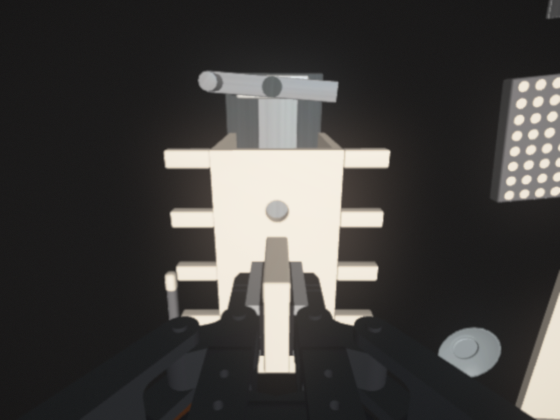

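```bash
python3 -m handwheel '[[0.004,[0.015,-0.0005,0],[0,0,0]],[0.004,[0.025,-0.0004,-0.0005],[0,0,0]],[0.004,[0.025,0,0],[0,0,0]],[0.004,[0.015,0,0],[0,0,0]],[0.004,[0.005,0,0],[0,0,0]],[0.004,[0,0,0],[0,0,0]],[0.004,[0,0,0],[0,0,0]],[0.004,[0,0,0],[0,0,0]],[0.004,[0,0,0],[0,0,0]]]'
python3 - <<'E'
from h import *
o=ctrl.get_obs(); im=save('wrist','w7.png');print(o['contact_force'],o['wrist_torque'])
delta([.4997,.2141,.1505],2.0)
i=im[:,:,::-1]; cv2.imwrite('pics/w7c.png',cv2.resize(i[130:300,200:360],None,fx=3.5,fy=3.5,interpolation=2))
save('side','s7.png');s=cv2.imread('pics/s7.png');cv2.imwrite('pics/s7c.png',cv2.resize(s[240:400,220:400],None,fx=3.6,fy=3.6,interpolation=2))
save('scene','c7.png');s=cv2.imread('pics/c7.png');cv2.imwrite('pics/c7c.png',cv2.resize(s[100:240,300:460],None,fx=4,fy=4,interpolation=2))
E
```

```text
t: 8.57
tool_pos: [0.5014, 0.2155, 0.1591]
tool_rot: [1.184, 1.225, -1.179]
contact_force: [-0.4, 0.3, -3.5]
opening: 0.0096
[-0.35967096  0.32386036 -3.53981329] [-0.01782748  0.01526519  0.02391182]
tool axes x,y,z in world:
 [[ 0.003  0.001 -1.   ]
 [ 0.999  0.037  0.003]
 [ 0.037 -0.999 -0.001]]
TCP [0.5012 0.2155 0.1589]
shift mm [ 8.4 -1.6  1.3] rows by 41.7: 0.20657486296165686
turn deg (tool axes) [ 0.14 -0.04 -0.16]
```

View pics/w7c.png

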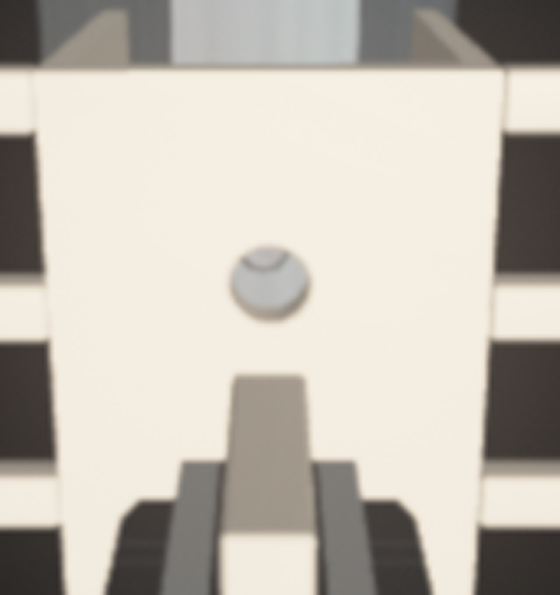

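View pics/s7c.png

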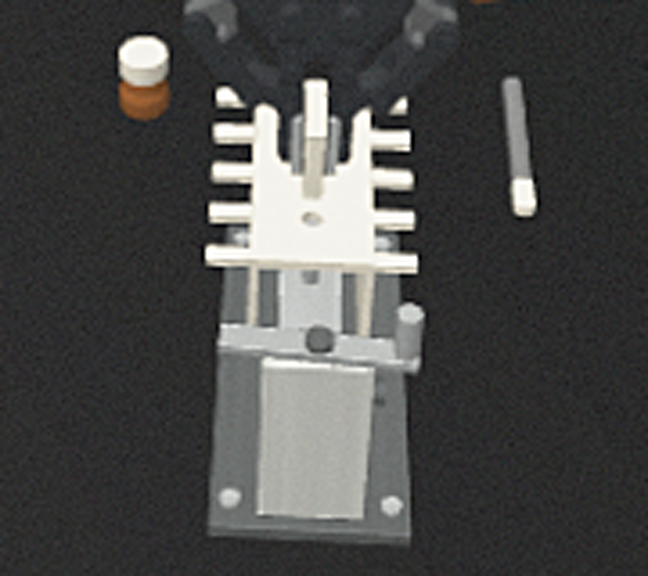

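View pics/c7c.png

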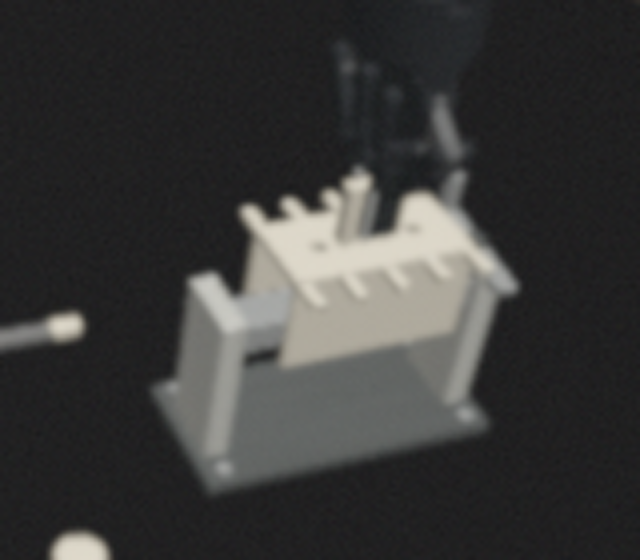

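Run:
```python
from h import *
im=cv2.imread('pics/w7.png'); cv2.imwrite('pics/w7d.png',cv2.resize(im[195:228,258:297],None,fx=15,fy=15,interpolation=2))
```

```text
(no output)
```

View pics/w7d.png

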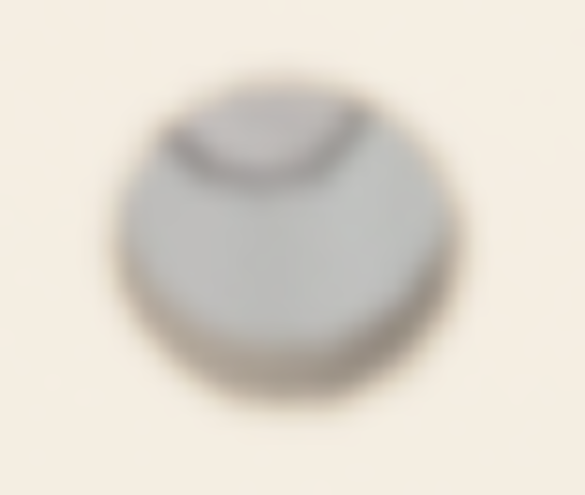

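```bash
cat >> h.py <<'E'
def toolpt(uv,x):
    "point in tool frame on plane tool x"
    k,d,p=K('wrist'); T=np.array(p['T_tool_cam']); q=cv2.undistortPoints(np.array([[uv]],float),k,d)[0,0]
    v=T[:3,:3]@np.array([q[0],q[1],1]); c=T[:3,3]; return c+v*(x-c[0])/v[0]
E
python3 - <<'E'
from h import *
h=toolpt((276.6,210.6),.0065); e=toolpt((275.0,207.2),.0274); print(h*1e3,e*1e3)
print(toolpt((258+112/15-.5,210.6),.0065)*1e3,toolpt((258+462/15-.5,210.6),.0065)*1e3)
print(toolpt((276.6,195+75/15-.5),.0065)*1e3,toolpt((276.6,195+410/15-.5),.0065)*1e3)
E
```

```text
[  6.5         -0.54989093 -31.5724703 ] [ 27.4         -1.35718074 -26.23864952]
[  6.5         -5.86272474 -31.57043172] [  6.5          4.79327516 -31.57456489]
[  6.5         -0.55361072 -36.87612844] [  6.5         -0.54605253 -26.08597799]
```

```bash
python3 -m handwheel '[[0.004,[0.003,-0.0009,0.0013],[0,0,0]],[0.004,[0.005,0,0],[0,0,0]],[0.004,[0.003,0,0],[0,0,0]],[0.004,[0,0,0],[0,0,0]],[0.004,[0,0,0],[0,0,0]],[0.004,[0,0,0],[0,0,0]],[0.004,[0,0,0],[0,0,0]]]'
python3 - <<'E'
from h import *
o=ctrl.get_obs(); im=save('wrist','w8.png');print(o['contact_force'],o['wrist_torque'])
delta([.4997,.2141,.1445],2.0)
i=im[:,:,::-1]; cv2.imwrite('pics/w8d.png',cv2.resize(i[190:233,253:302],None,fx=12,fy=12,interpolation=2))
E
```

```text
t: 9.3
tool_pos: [0.4995, 0.214, 0.1462]
tool_rot: [1.182, 1.227, -1.181]
contact_force: [0.1, -0.8, -3.3]
opening: 0.009
[ 0.05773107 -0.76953243 -3.31313121] [-0.0231954   0.01494323  0.00794499]
tool axes x,y,z in world:
 [[ 0.     0.    -1.   ]
 [ 0.999  0.037  0.   ]
 [ 0.037 -0.999 -0.   ]]
TCP [0.4995 0.214  0.1463]
shift mm [ 1.8  0.2 -0.1] rows by 41.7: 0.04393581744197033
turn deg (tool axes) [ 0.15 -0.01 -0.02]
```

View pics/w8d.png

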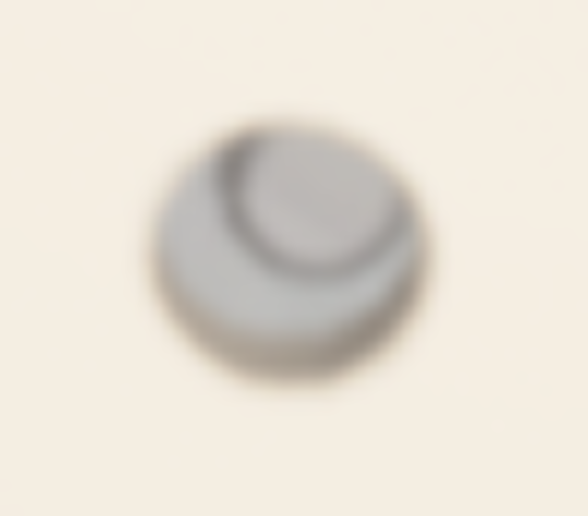

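Run:
```python
from h import *
h=toolpt((276.75,210.5),.0065); 
print(h*1e3)
for x in (.0135,.0148,.016):
  e=toolpt((253+318/12-.5,190+283/12-.5),x);l=toolpt((253+212/12-.5,190+180/12-.5),x); print(e*1e3,l*1e3)
```

```text
[  6.5         -0.48126199 -31.62110182]
[ 13.5          0.60969123 -27.90286146] [ 13.5         -3.60138642 -32.22659343]
[ 14.8          0.62080201 -27.44453827] [ 14.8         -3.62535796 -31.80429108]
[ 16.           0.63105813 -27.02147071] [ 16.          -3.64748554 -31.41447353]
```

```bash
python3 -m handwheel '[[0.004,[0,0.0009,0.0002],[0,0,0]],[0.004,[0,0,0],[0,0,0]],[0.004,[0,0,0],[0,0,0]],[0.004,[0,0,0],[0,0,0]]]'
python3 - <<'E'
from h import *
o=ctrl.get_obs(); im=save('wrist','w9.png');print(o['contact_force'],o['wrist_torque'],o['tool_pos'])
i=im[:,:,::-1]; cv2.imwrite('pics/w9d.png',cv2.resize(i[190:233,253:302],None,fx=12,fy=12,interpolation=2))
E
```

```text
t: 9.68
tool_pos: [0.5003, 0.2138, 0.1462]
tool_rot: [1.182, 1.227, -1.182]
contact_force: [0.1, -1.0, -3.5]
opening: 0.0093
[ 0.10815954 -1.0147618  -3.46870892] [0.00845851 0.01285519 0.03978211] [0.50030356 0.21378029 0.14615819]
```

View pics/w9d.png

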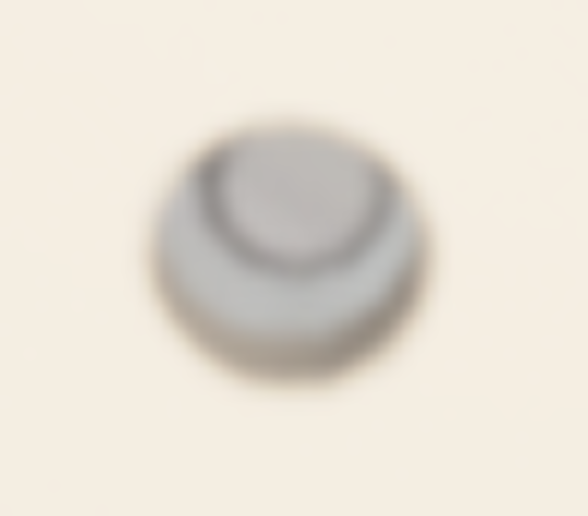

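```bash
python3 -m handwheel '[[0.004,[0.001,0,0],[0,0,0]],[0.004,[0.001,0,0],[0,0,0]],[0.004,[0.001,0,0],[0,0,0]],[0.004,[0,0,0],[0,0,0]],[0.004,[0,0,0],[0,0,0]]]'
python3 - <<'E'
from h import *
o=ctrl.get_obs(); im=save('wrist','w10.png');print(o['contact_force'],o['wrist_torque'],o['tool_pos'])
i=im[:,:,::-1]; cv2.imwrite('pics/w10d.png',cv2.resize(i[190:233,253:302],None,fx=12,fy=12,interpolation=2))
E
```

```text
t: 10.15
tool_pos: [0.5001, 0.2138, 0.1429]
tool_rot: [1.181, 1.227, -1.182]
contact_force: [-0.2, -0.3, -3.8]
opening: 0.0093
[-0.16032569 -0.2691064  -3.84443099] [-0.03772632  0.04257207 -0.01834191] [0.50013235 0.21375522 0.14288806]
```

View pics/w10d.png

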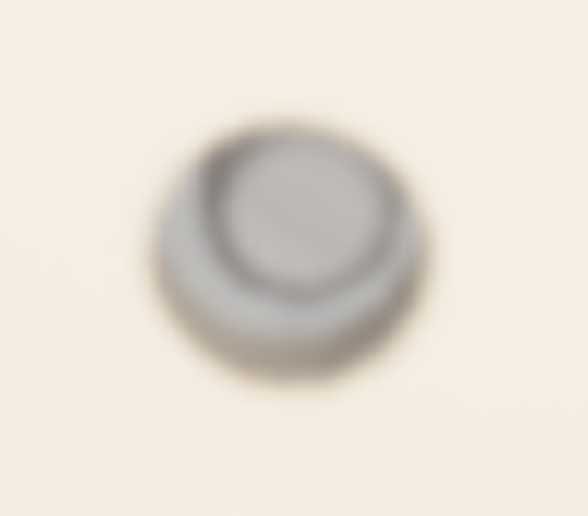

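```bash
python3 -m handwheel '[[0.004,[0.001,0.0003,0],[0,0,0]],[0.004,[0.001,0,0],[0,0,0]],[0.004,[0.001,0,0],[0,0,0]],[0.004,[0,0,0],[0,0,0]],[0.004,[0,0,0],[0,0,0]]]'
python3 - <<'E'
from h import *
o=ctrl.get_obs(); im=save('wrist','w11.png');print(o['contact_force'],o['wrist_torque'],o['tool_pos'])
i=im[:,:,::-1]; cv2.imwrite('pics/w11d.png',cv2.resize(i[190:233,253:302],None,fx=12,fy=12,interpolation=2))
E
```

```text
t: 10.62
tool_pos: [0.5004, 0.2138, 0.1399]
tool_rot: [1.181, 1.227, -1.182]
contact_force: [-0.5, 1.1, -2.5]
opening: 0.0095
[-0.50950681  1.05937549 -2.51628952] [-0.00472962  0.0074389   0.02778635] [0.50044917 0.21379181 0.13992867]
```

View pics/w11d.png

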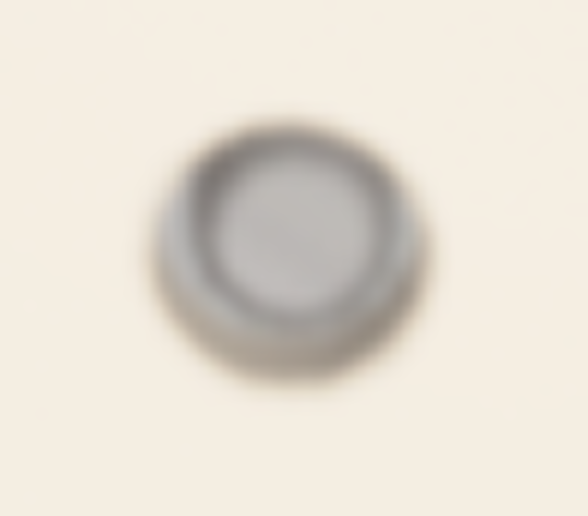

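```bash
python3 -m handwheel '[[0.004,[0.0015,0,0],[0,0,0]],[0.004,[0.0015,0,0],[0,0,0]],[0.004,[0.0015,0,0],[0,0,0]],[0.004,[0.0015,0,0],[0,0,0]],[0.004,[0,0,0],[0,0,0]],[0.004,[0,0,0],[0,0,0]]]'
python3 - <<'E'
from h import *
o=ctrl.get_obs(); print(o['contact_force'],o['wrist_torque'],o['tool_pos'])
E
```

```text
t: 11.17
tool_pos: [0.5004, 0.2138, 0.1338]
tool_rot: [1.181, 1.227, -1.182]
contact_force: [-0.4, -0.7, -3.5]
opening: 0.0094
[-0.39448852 -0.73677432 -3.54600408] [ 0.02137542  0.03415399 -0.02901773] [0.50038985 0.21377642 0.13381699]
```

```bash
python3 -m handwheel '[[0.004,[0.0015,0,0],[0,0,0]],[0.004,[0.0015,0,0],[0,0,0]],[0.004,[0.0015,0,0],[0,0,0]],[0.004,[0.0015,0,0],[0,0,0]],[0.004,[0.0015,0,0],[0,0,0]],[0.004,[0.001,0,0],[0,0,0]],[0.004,[0,0,0],[0,0,0]],[0.004,[0,0,0],[0,0,0]]]'
python3 -m handwheel '[[0.004,[0.0005,0,0],[0,0,0]],[0.004,[0.0005,0,0],[0,0,0]],[0.004,[0,0,0],[0,0,0]],[0.004,[0,0,0],[0,0,0]]]'
```

```text
t: 11.83
tool_pos: [0.5005, 0.2138, 0.1255]
tool_rot: [1.181, 1.227, -1.182]
contact_force: [-0.2, 0.7, -3.1]
opening: 0.0091
t: 12.17
tool_pos: [0.5006, 0.2138, 0.1246]
tool_rot: [1.182, 1.227, -1.182]
contact_force: [-0.4, 1.0, -2.3]
opening: 0.0091
```

```bash
python3 -m handwheel '[[0.004,[0.0005,0,0],[0,0,0]],[0.004,[0.0005,0,0],[0,0,0]],[0.004,[0,0,0],[0,0,0]],[0.004,[0,0,0],[0,0,0]]]'
python3 -m handwheel '[[0.004,[0.0005,0,0],[0,0,0]],[0.004,[0.0005,0,0],[0,0,0]],[0.004,[0,0,0],[0,0,0]],[0.004,[0,0,0],[0,0,0]]]'
```

```text
t: 12.5
tool_pos: [0.5005, 0.2138, 0.1235]
tool_rot: [1.181, 1.227, -1.182]
contact_force: [-0.0, -0.4, -2.6]
opening: 0.0093
t: 12.83
tool_pos: [0.5005, 0.2138, 0.1225]
tool_rot: [1.181, 1.227, -1.182]
contact_force: [1.0, -0.4, -3.7]
opening: 0.009
```

```bash
python3 -m handwheel '[[0.004,[0.0005,0,0],[0,0,0]],[0.004,[0,0,0],[0,0,0]],[0.004,[0,0,0],[0,0,0]]]'
python3 -m handwheel '[[0.004,[0.0005,0,0],[0,0,0]],[0.004,[0,0,0],[0,0,0]],[0.004,[0,0,0],[0,0,0]]]'
python3 -m handwheel '[[0.004,[0.0005,0,0],[0,0,0]],[0.004,[0,0,0],[0,0,0]],[0.004,[0,0,0],[0,0,0]]]'
```

```text
t: 13.08
tool_pos: [0.5006, 0.2138, 0.1224]
tool_rot: [1.182, 1.227, -1.181]
contact_force: [-0.4, -0.5, -0.3]
opening: 0.009
t: 13.33
tool_pos: [0.5007, 0.2138, 0.1224]
tool_rot: [1.182, 1.227, -1.181]
contact_force: [-2.9, -1.3, 3.2]
opening: 0.0093
t: 13.58
tool_pos: [0.5008, 0.2138, 0.1223]
tool_rot: [1.182, 1.227, -1.181]
contact_force: [-3.5, -1.4, 7.0]
opening: 0.0093
```

```bash
python3 -m handwheel '[[0.004,[-0.001,0,0],[0,0,0]],[0.004,[0,0,0],[0,0,0]],[0.02,[0,0,0],[0,0,0]],[0.04,[0,0,0],[0,0,0]],[0.04,[0,0,0],[0,0,0]],[0.04,[0,0,0],[0,0,0]]]'
python3 - <<'E'
from h import *
o=ctrl.get_obs(); im=save('wrist','w12.png');print(o['opening'],o['contact_force'],o['tool_pos'])
save('side','s12.png');s=cv2.imread('pics/s12.png');cv2.imwrite('pics/s12c.png',cv2.resize(s[240:400,220:400],None,fx=3.6,fy=3.6,interpolation=2))
E
```

```text
t: 14.08
tool_pos: [0.5006, 0.2138, 0.122]
tool_rot: [1.182, 1.227, -1.181]
contact_force: [0.4, 0.3, 0.5]
opening: 0.0399
0.03987459808449343 [0.40582411 0.33578958 0.53341449] [0.50063026 0.2138211  0.12196482]
```

View pics/w12.png

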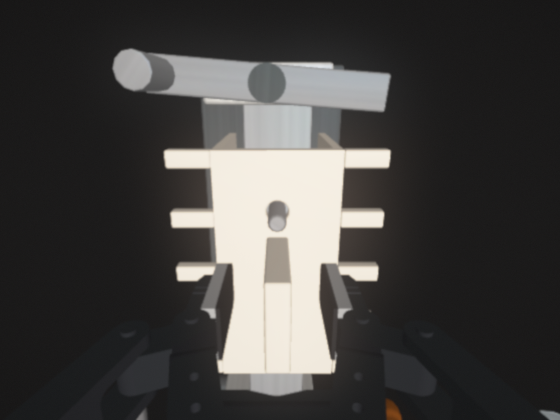

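View pics/s12c.png

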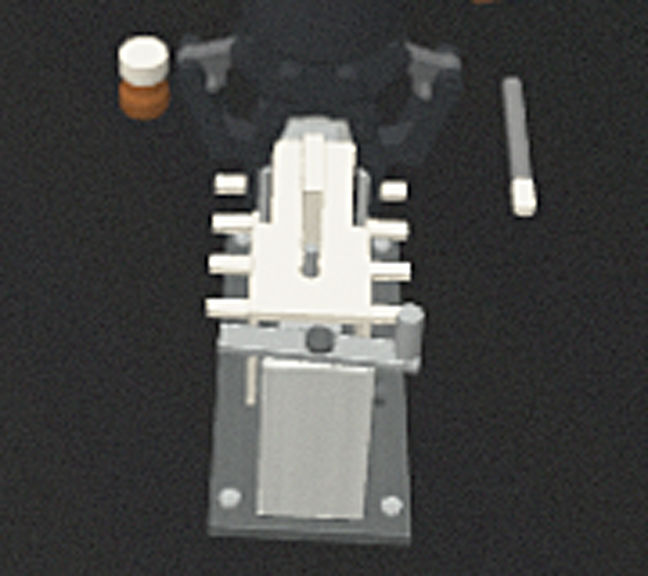

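```bash
python3 -m handwheel '[[0.04,[-0.01,0,0],[0,0,0]],[0.04,[-0.02,0,0],[0,0,0]],[0.04,[-0.03,0,0],[0,0,0]],[0.04,[-0.03,0,0],[0,0,0]],[0.04,[-0.02,0,0],[0,0,0]],[0.04,[0,0,0],[0,0,0]],[0.04,[0,0,0],[0,0,0]],[0.04,[0,0,0],[0,0,0]],[0.04,[0,0,0],[0,0,0]]]' 30
python3 - <<'E'
from h import *
o=ctrl.get_obs(); im=save('wrist','w13.png');print(o['tool_pos'],o['q'],o['contact_force'])
import pickle;pickle.dump((o,),open('o13.pkl','wb'))
E
```

```text
t: 14.93
tool_pos: [0.4997, 0.2136, 0.2303]
tool_rot: [1.18, 1.228, -1.184]
contact_force: [0.4, -0.4, 0.2]
opening: 0.0405
[0.49967076 0.2135654  0.23030553] [ 2.66922961e-01 -1.40273054e-01  1.80153358e+00  2.49952668e-05
  1.48332680e+00  2.29477599e-01] [ 0.44402166 -0.41594908  0.24944945]
```

View pics/w13.png

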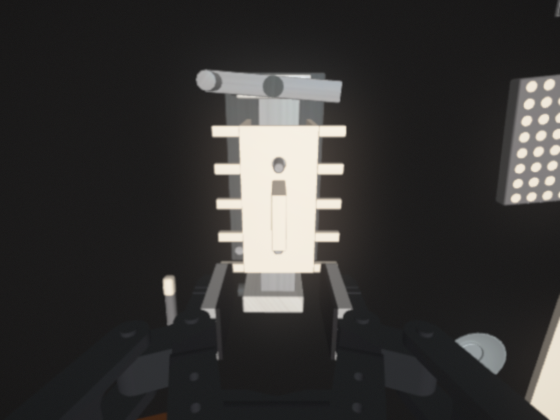

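Run:
```python
from h import *
im=cv2.imread('pics/w13.png'); cv2.imwrite('pics/w13c.png',cv2.resize(im[60:112,190:350],None,fx=4.9,fy=4.9,interpolation=2))
```

```text
(no output)
```

View pics/w13c.png

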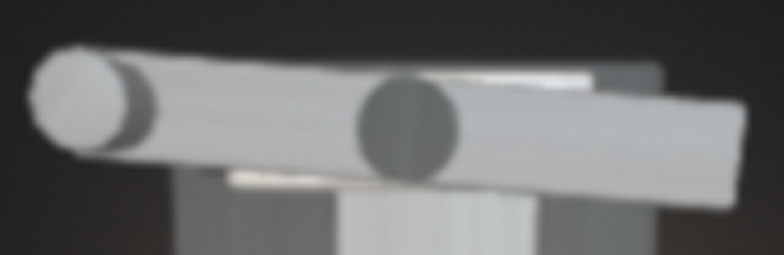

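Run:
```python
from h import *
import pickle
o,=pickle.load(open('o13.pkl','rb'))
c=lambda u,v:(190+u/4.9-.4,60+v/4.9-.4)
for zt in (.151,.155):
  k=atz('wrist',c(78,99),zt,o); p=atz('wrist',c(408,129),zt-.025,o); print(k,p,np.linalg.norm((k-p)[:2]),np.degrees(np.arctan2((k-p)[1],(k-p)[0])))
# bar direction: arm end mid
a=atz('wrist',c(740,155),.125,o); print(a, np.linalg.norm(a-p),np.degrees(np.arctan2((p-a)[1],(p-a)[0])))
```

```text
[0.45293527 0.30131141 0.151     ] [0.49312624 0.2997972  0.126     ] 0.04021947937021302 177.84238166222033
[0.45371655 0.30122476 0.155     ] [0.49317697 0.29974387 0.13      ] 0.039488192291953654 177.85078556570141
[0.53906875 0.29811302 0.125     ] 0.04619215800546794 177.9647432787486
```

Run:
```python
from h import *
plan([.453,.3013,.185],87.8,13)
```

```text
[ 0.0035 -0.0033 -0.0069] [-6.59 -0.01  0.01]
[ 0.0035 -0.0025 -0.0072] [-6.59 -0.01  0.01]
[ 0.0035 -0.0017 -0.0075] [-6.59 -0.01  0.01]
[ 0.0035 -0.0008 -0.0076] [-6.59 -0.01  0.01]
[ 0.0035  0.0001 -0.0076] [-6.59 -0.01  0.01]
[ 0.0035  0.001  -0.0076] [-6.59 -0.01  0.01]
[ 0.0035  0.0018 -0.0074] [-6.59 -0.01  0.01]
[ 0.0035  0.0027 -0.0072] [-6.59 -0.01  0.01]
[ 0.0035  0.0035 -0.0068] [-6.59 -0.01  0.01]
[ 0.0035  0.0042 -0.0064] [-6.59 -0.01  0.01]
[ 0.0035  0.0049 -0.0059] [-6.59 -0.01  0.01]
[ 0.0035  0.0056 -0.0053] [-6.59 -0.01  0.01]
[ 0.0035  0.0061 -0.0046] [-6.59 -0.01  0.01]
```

```bash
python3 -m handwheel '[[0.03,[0.0035,-0.0033,-0.0069],[-6.6,0,0]],[0.03,[0.0035,-0.0025,-0.0072],[-6.6,0,0]],[0.03,[0.0035,-0.0017,-0.0075],[-6.6,0,0]],[0.03,[0.0035,-0.0008,-0.0076],[-6.6,0,0]],[0.03,[0.0035,0.0001,-0.0076],[-6.6,0,0]],[0.03,[0.0035,0.001,-0.0076],[-6.6,0,0]],[0.03,[0.0035,0.0018,-0.0074],[-6.6,0,0]],[0.03,[0.0035,0.0027,-0.0072],[-6.6,0,0]],[0.03,[0.0035,0.0035,-0.0068],[-6.6,0,0]],[0.03,[0.0035,0.0042,-0.0064],[-6.6,0,0]]]'
python3 -m handwheel '[[0.03,[0.0035,0.0049,-0.0059],[-6.6,0,0]],[0.03,[0.0035,0.0056,-0.0053],[-6.6,0,0]],[0.03,[0.0035,0.0061,-0.0046],[-6.6,0,0]],[0.03,[0,0,0],[0,0,0]],[0.03,[0,0,0],[0,0,0]],[0.03,[0,0,0],[0,0,0]],[0.03,[0,0,0],[0,0,0]],[0.03,[0,0,0],[0,0,0]]]'
python3 - <<'E'
from h import *
o=ctrl.get_obs(); im=save('wrist','w14.png')
delta([.453,.3013,.129],87.8)
E
```

```text
t: 15.82
tool_pos: [0.4639, 0.2814, 0.1953]
tool_rot: [0.294, 1.553, -0.296]
contact_force: [0.5, -0.3, 0.6]
opening: 0.0301
t: 16.48
tool_pos: [0.4541, 0.3014, 0.1868]
tool_rot: [0.029, 1.57, -0.029]
contact_force: [-0.3, -0.1, -0.0]
opening: 0.0298
tool axes x,y,z in world:
 [[ 0.     0.    -1.   ]
 [ 0.037  0.999  0.   ]
 [ 0.999 -0.037  0.   ]]
TCP [0.4541 0.3014 0.1868]
shift mm [57.8 -0.1 -1.1] rows by 41.7: 1.3864599456658406
turn deg (tool axes) [ 0.07  0.02 -0.01]
```

View pics/w14.png

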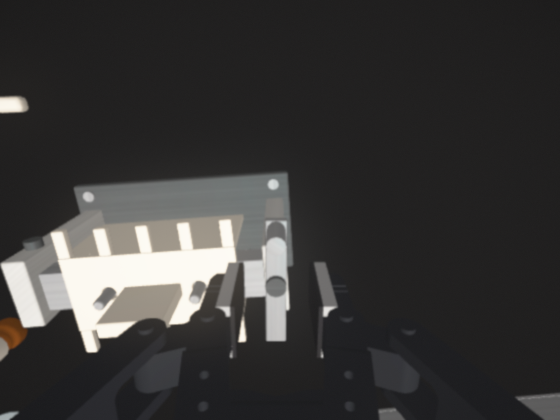

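```bash
python3 -m handwheel '[[0.03,[0.012,0,-0.0011],[0,0,0]],[0.03,[0.016,0,0],[0,0,0]],[0.03,[0.016,0,0],[0,0,0]],[0.03,[0.01,0,0],[0,0,0]],[0.03,[0.003,0,0],[0,0,0]],[0.03,[0,0,0],[0,0,0]],[0.03,[0,0,0],[0,0,0]],[0.03,[0,0,0],[0,0,0]]]'
python3 -m handwheel '[[0.009,[0,0,0],[0,0,0]],[0.009,[0,0,0],[0,0,0]],[0.009,[0,0,0],[0,0,0]],[0.009,[0,0,0],[0,0,0]]]' 30
python3 - <<'E'
from h import *
o=ctrl.get_obs(); im=save('wrist','w15.png'); print(o['opening'])
# arc plan
p=np.array([.493,.2997]); k0=np.array([.453,.3013]); th0=177.8; n=15; ths=np.linspace(th0,92.1,n+1)
r=R.from_rotvec(o['tool_rot']); st=-(ths[1]-ths[0])
q=[p+.04*np.array([np.cos(np.radians(t)),np.sin(np.radians(t))]) for t in ths]
for i in range(n):
    d=np.r_[q[i+1]-q[i],0]; print(r.inv().apply(d).round(4),round(st,2)); r=r*R.from_rotvec([np.radians(st),0,0])
E
```

```text
t: 17.2
tool_pos: [0.4534, 0.302, 0.1307]
tool_rot: [0.029, 1.569, -0.028]
contact_force: [0.1, 1.0, 0.3]
opening: 0.03
t: 17.53
tool_pos: [0.4533, 0.3019, 0.1307]
tool_rot: [0.029, 1.569, -0.028]
contact_force: [-1.1, -1.0, 3.5]
opening: 0.0108
0.010808827689157835
[0.     0.004  0.0002] 5.71
[0.     0.004  0.0002] 5.71
[0.     0.004  0.0002] 5.71
[0.     0.004  0.0002] 5.71
[0.     0.004  0.0002] 5.71
[0.     0.004  0.0002] 5.71
[0.     0.004  0.0002] 5.71
[0.     0.004  0.0002] 5.71
[0.     0.004  0.0002] 5.71
[0.     0.004  0.0002] 5.71
[0.     0.004  0.0002] 5.71
[0.     0.004  0.0002] 5.71
[0.     0.004  0.0002] 5.71
[0.     0.004  0.0002] 5.71
[0.     0.004  0.0002] 5.71
```

View pics/w15.png

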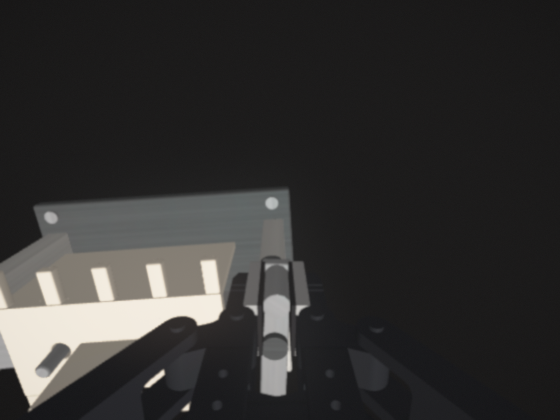

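```bash
python3 -m handwheel '[[0.009,[0,0.004,0.0002],[5.7,0,0]],[0.009,[0,0.004,0.0002],[5.7,0,0]],[0.009,[0,0.004,0.0002],[5.7,0,0]],[0.009,[0,0.004,0.0002],[5.7,0,0]],[0.009,[0,0.004,0.0002],[5.7,0,0]],[0.009,[0,0.004,0.0002],[5.7,0,0]],[0.009,[0,0.004,0.0002],[5.7,0,0]]]'
python3 - <<'E'
from h import *
o=ctrl.get_obs(); print(o['opening'],o['contact_force'],o['wrist_torque'])
v=o['tool_pos'][:2]-np.array([.493,.2997]); print(np.linalg.norm(v),np.degrees(np.arctan2(v[1],v[0])))
E
```

```text
t: 18.17
tool_pos: [0.4642, 0.3272, 0.1307]
tool_rot: [0.577, 1.49, -0.576]
contact_force: [1.1, -1.9, 4.2]
opening: 0.0108
0.01082279930328611 [ 1.08871104 -1.92578752  4.24543374] [-0.44246259 -0.13591909  0.01283734]
0.03986666600126561 136.33488644451967
```

```bash
python3 -m handwheel '[[0.009,[0,0.004,0.0002],[5.7,0,0]],[0.009,[0,0.004,0.0002],[5.7,0,0]],[0.009,[0,0.004,0.0002],[5.7,0,0]],[0.009,[0,0.004,0.0002],[5.7,0,0]],[0.009,[0,0.004,0.0002],[5.7,0,0]],[0.009,[0,0.004,0.0002],[5.7,0,0]],[0.009,[0,0.003,0.0002],[5,0,0]],[0.009,[0,0,0],[0,0,0]],[0.009,[0,0,0],[0,0,0]]]'
python3 -m handwheel '[[0.009,[0,0.001,0],[1.5,0,0]],[0.009,[0,0.001,0],[1.5,0,0]],[0.009,[0,0,0],[0,0,0]],[0.009,[0,0,0],[0,0,0]]]'
python3 - <<'E'
from h import *
o=ctrl.get_obs(); print(o['opening'],o['contact_force'],o['wrist_torque'])
v=o['tool_pos'][:2]-np.array([.493,.2997]); print(np.linalg.norm(v),np.degrees(np.arctan2(v[1],v[0])))
save('wrist','w16.png')
E
```

```text
t: 18.92
tool_pos: [0.4878, 0.3397, 0.1307]
tool_rot: [1.095, 1.276, -1.091]
contact_force: [4.3, -2.7, 3.8]
opening: 0.0108
t: 19.25
tool_pos: [0.4894, 0.3399, 0.1307]
tool_rot: [1.133, 1.254, -1.13]
contact_force: [2.8, -3.4, 5.0]
opening: 0.0108
0.01082937590623524 [ 2.75890246 -3.40416428  4.95654236] [-0.58069343 -0.50891074  0.13068168]
0.040344157984592524 95.12846288317604
```

View pics/w16.png

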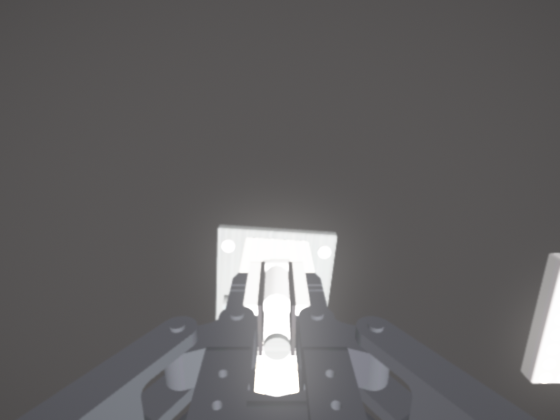

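```bash
python3 -m handwheel '[[0.009,[0,0.001,0],[1.4,0,0]],[0.009,[0,0.001,0],[1.4,0,0]],[0.009,[0,0,0],[0,0,0]],[0.009,[0,0,0],[0,0,0]]]'
python3 -m handwheel '[[0.009,[0,0.001,0],[0,0,0]],[0.009,[0,0.001,0],[0,0,0]],[0.009,[0,0,0],[0,0,0]],[0.009,[0,0,0],[0,0,0]]]'
python3 - <<'E'
from h import *
o=ctrl.get_obs(); print(o['opening'],o['contact_force'],o['wrist_torque'])
v=o['tool_pos'][:2]-np.array([.493,.2997]); print(np.linalg.norm(v),np.degrees(np.arctan2(v[1],v[0])))
E
```

```text
t: 19.63
tool_pos: [0.4913, 0.3401, 0.1307]
tool_rot: [1.169, 1.232, -1.167]
contact_force: [3.3, -3.2, 5.1]
opening: 0.0106
t: 19.97
tool_pos: [0.4924, 0.3401, 0.1306]
tool_rot: [1.168, 1.234, -1.169]
contact_force: [0.3, -3.7, 8.6]
opening: 0.0105
0.010520535467953476 [ 0.31266387 -3.69398448  8.57816993] [-0.68521049  0.0547783  -0.00161604]
0.040444901468786265 90.8620861454456
```

```bash
python3 -m handwheel '[[0.009,[0,0.001,0],[0,0,0]],[0.009,[0,0,0],[0,0,0]],[0.009,[0,0,0],[0,0,0]]]'
python3 -m handwheel '[[0.009,[0,-0.0007,0],[0,0,0]],[0.03,[0,0,0],[0,0,0]],[0.03,[0,0,0],[0,0,0]],[0.03,[0,0,0],[0,0,0]],[0.03,[0,0,0],[0,0,0]]]'
python3 - <<'E'
from h import *
o=ctrl.get_obs(); print(o['opening'],o['contact_force'],o['tool_pos'])
E
```

```text
t: 20.22
tool_pos: [0.4926, 0.3402, 0.1306]
tool_rot: [1.167, 1.235, -1.17]
contact_force: [-3.3, -4.0, 8.8]
opening: 0.0107
t: 20.63
tool_pos: [0.4918, 0.3404, 0.1286]
tool_rot: [1.168, 1.235, -1.171]
contact_force: [-0.1, -0.9, -0.3]
opening: 0.0297
0.0296803273363732 [-0.12237046 -0.90319569 -0.28679664] [0.49183205 0.34043751 0.12862011]
```

```bash
python3 -m handwheel '[[0.03,[-0.01,0,0],[0,0,0]],[0.03,[-0.02,0,0],[0,0,0]],[0.03,[-0.03,0,-0.005],[0,0,0]],[0.03,[-0.04,0,-0.01],[0,0,0]],[0.03,[-0.03,0,-0.02],[0,0,0]],[0.03,[-0.01,0,-0.02],[0,0,0]],[0.03,[0,0,0],[0,0,0]],[0.03,[0,0,0],[0,0,0]],[0.03,[0,0,0],[0,0,0]]]'
python3 - <<'E'
from h import *
for n,b in [('side',(240,230,160,170)),('scene',(300,90,170,150))]:
    im=save(n,n+'9.png')[:,:,::-1]; x,y,w,h=b; cv2.imwrite('pics/%s9c.png'%n,cv2.resize(im[y:y+h,x:x+w],None,fx=3.5,fy=3.5,interpolation=2))
o=ctrl.get_obs();print(o['tool_pos'],o['contact_force'])
save('wrist','w17.png')
E
```

```text
t: 21.38
tool_pos: [0.4892, 0.3948, 0.2685]
tool_rot: [1.168, 1.234, -1.172]
contact_force: [-0.7, -0.6, -0.1]
opening: 0.0299
[0.4890789  0.39433767 0.26765211] [ 0.28466436  0.64236395 -0.59466177]
```

View pics/side9c.png

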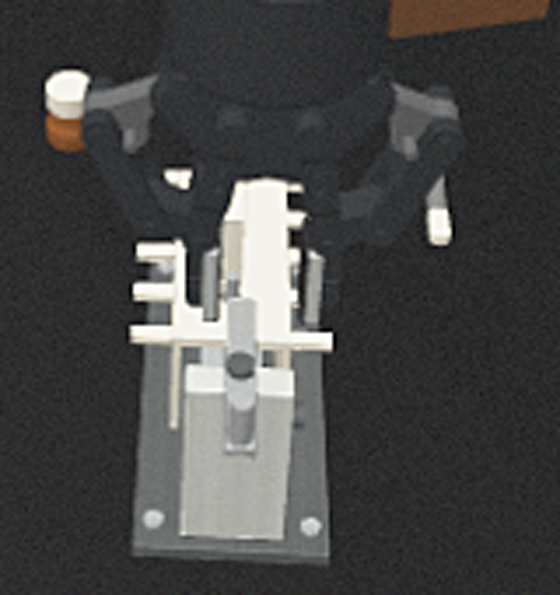

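View pics/scene9c.png

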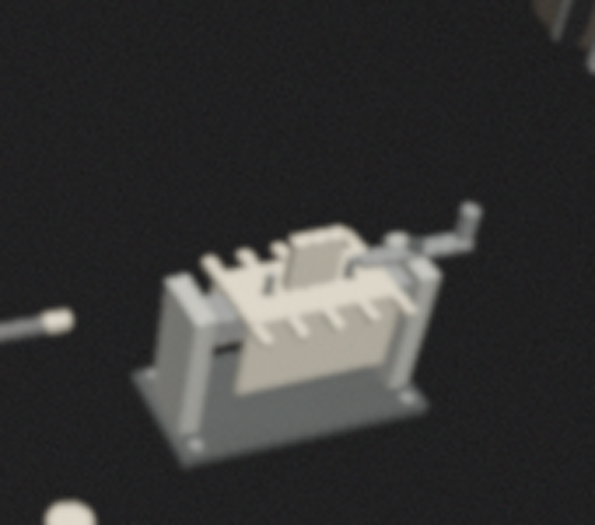

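View pics/w17.png

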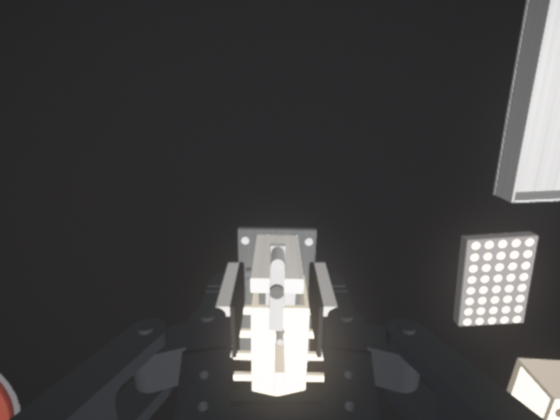

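```bash
python3 -c "
from h import *
o=ctrl.get_obs();print(o['t'],np.abs(o['dq']).max(),o['contact_force']);print(ctrl.finish_job())"
```

```text
21.5333 0.006281342099075559 [ 0.3575296   0.46729868 -0.58531721]
the job is handed in; nothing more can be done
None
```

The white hanger is hanging on both pins and the keeper is closed over its end. I handed the job in at about 21.5 s; the interface gives no verdict.

- **Hanging:** I gripped the hanger by its fin and lined it up by looking at the +y pin tip through the hole with the wrist camera. I then lowered it in small steps. Contact came at TCP z = 0.1224 m against the 0.1225 m expected for fully home. The measured push was at most about 10 N.
- **Keeper:** I held the knob and turned it along its arc. It stalled at its stop with only a few newtons, at about 91° against an estimated 92° for closed. I then let go.
- **Last checks:** The side, scene and wrist pictures show the top plate flat on the bar and the keeper arm over its end. The gripper was in the air at TCP z of about 0.27 m, with force readings near zero. In those pictures nothing else appeared to have been disturbed, but I judged that by eye and did not measure the other items. None of the checks failed or disagreed. There was a push of about 3.5 to 9 N along the tool while holding the knob, which stopped when I released it.

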